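# Rehang the carrom caddy on the other hook stand

### The arm

A 6-joint arm with a two-finger parallel gripper is mounted at the origin on the work surface. World frame = base frame: x ahead of the robot, y to its left, z up, the work surface at z = 0. Lengths are in mm, angles in degrees, forces in N, time in s.
With the tool pointing down it reaches from about 350 to 850 mm from the base axis. Payload 8.1 kg.
Tool frame: the origin (TCP) lies midway between the tips of the shut fingers; the grasp point (between the pads) lies 19 mm behind it; z points along the fingers, y is the direction in which the jaws open and shut (so a half turn about z gives the same grasp; the last joint's range is limited). The gripper opens to 85 mm and grips with 20 to 120 N. Pads are 22 mm wide; open, the fingers measure 114 mm over their backs; the gripper's body (76 mm by 85 mm) begins 54 mm behind the grasp point. The pads swing forward as they close: fully open they stand 13 mm farther back than shut.
Start: joints at [-79.034, 7.471, 85.268, -0, 87.261, -4.893], TCP at [163.988, -577.16, 231.292] pointing down, gripper open.
Joint ranges: [-169.43, 169.43], [-51.17, 129.36], [1.28, 143.12], [-76.62, 256.62], [0, 156.53], [-152.29, 152.29]. Speed limits (degrees/s): [136.94, 136.94, 159.86, 180, 180, 180].

### API

Orientations are given as [roll, pitch, yaw] about the fixed x, y, z axes, in that order (R = Rz(yaw) Ry(pitch) Rx(roll)).
In Python, from bench import telemetry, snapshot, camera_params, job gives the robot as it stands. The module is installed in compiled form; this text tells all that it offers.
- The arm moves only by the shell command python3 -m jog 'ROWS' [FORCE]. ROWS is JSON, a list that holds one entry, the list of rows, each a list of 7 numbers: the shift along the tool's x, y, z in units of 50 mm (1.0 is 50 mm), then the turn, a rotation vector about the tool's x, y, z in units of 2 pi rad (1.0 is 2 pi rad), then the opening, from 0 (shut) to 1 (fully open). In form: [[[dx, dy, dz, rx, ry, rz, claw], ...]]. A call has 1 to 12 rows; each row shifts and turns the commanded pose from where the row before left it, along the tool's axes as they then stand; what a row does not reach is not made up. A row lasts 1/8 s, in which the tool goes at most 62.5 mm and 10.7 degrees, less where a joint would pass 70% of its speed; a pose out of reach is approached as far as the arm can. A call with a number of a shift or a turn outside -1 to 1 is refused whole. A call with a gripper value outside its range is refused whole. The fingers move at their own pace and stop on an object; FORCE is the grip in N (left out, the last holds). Time passes only in rows, so rows that do not move let the fingers close. It gives the time, the measured TCP pose, the force and the opening at its end, in the units of the state.
- telemetry.sense(): the state, without advancing time (a new reading comes with each control period).
- snapshot(name): name is "scene" or "top"; returns (picture, depth): 420x560x3 uint8, red, green, blue; 420x560 float32, mm along the optical axis (not along the pixel's ray), 0 where there is no reading.
- camera_params(name): a dict with "K" (3x3 intrinsics, pixels), "D" ([k1, k2, p1, p2, k3] as OpenCV has them; the pictures are not rectified), "extrinsics" (4x4, takes a point from camera to world coordinates). Camera axes: x right, y down, z forward; pixel columns grow to the right and rows downward; lengths in mm; the calibration is good to about 2 mm. A picture is of the moment at which its call begins. camera_params takes no time and is no camera call.
- job.hand_in(): hands the job in, once; it reports no verdict.
The state is a dict: "time": time; "joint_pos": joint angles; "qd": joint speeds; "joint_efforts": joint torques, N m; "tool_pos": TCP position; "tcp_rot": TCP orientation; "ft_force": force on the tool from outside, world axes, zero at the start; "wrist_torque": the same for the moment, N m; "finger_gap": finger opening in mm.
Only numpy, scipy, OpenCV 4.12 (cv2) and the standard library are available. Lean on these libraries where they do the work, as an engineer would, in place of code of your own. Each camera call takes 0.05 s, during which the arm holds its last target. There are 200 camera calls.

### The job

Take the steel caddy of carrom men off the hook fork it hangs on and hang it on the empty fork of the other stand, its crossbar lying down in the dips of both prongs, without setting it down on the way and keeping it level so that nothing spills. That fork's height and reach were set by hand and are not known exactly, so feel for the dips with a light touch, never leaning or knocking on the steel, and let the fork take the weight before you let go. Leave the plates, mug, jug and box alone.

Things in the scene. Friction and masses are not known exactly. Their poses are not given: they have to be found in the camera images.
- caddy: Open sheet-steel tray 110 (x) x 138 (y) x 45 mm high, 3 mm walls, with a rigid 8 mm rod bail: uprights at x=0, y=+-73 mm and a level crossbar between them along y. Bail and wooden grip are one piece with the tray; 0.42 to 0.65 kg with its load. Origin: centre of the underside, z up. It starts hanging in stand_from's dips, the prongs passing through the bail.
- caddy_bar (a point): Middle of the caddy's crossbar, on its centre line, 145 mm above the underside; axes as the caddy's. The prongs lie inside the bail, so the caddy leaves and enters along them, lifted over their upturned tips: with this point 45 to 70 mm above its seat the bar clears the tips and the tray is still well below the prongs.
- caddy_grip (a point): Point to hold on the flat wooden grip that stands on the middle of the crossbar: 16 mm thick in x, 36 mm wide in y, from 2 to 48 mm above the crossbar's centre line, nothing above it. This point is on its middle, 30 mm above that line; axes as the caddy's.
- stand_from: Steel hook stand fixed to the table: foot plate 190 x 130 x 12 mm, 16 mm round post (top 245 mm up), boss with two black thumb-screws clamping a fork of two 8 mm round steel prongs, centre lines 28 mm either side of the middle. Origin under the foot on the post's axis, z up; prongs point along its -x, roughly to the robot. Carries the caddy at the start.
- stand_from_seat (a point): Middle of the crossbar when seated in stand_from's dips (stand frame -105, 0, 196 mm); axes as the stand's. Its fork has the same shape as stand_to's and sits exactly as its points say.
- stand_to: Steel hook stand fixed to the table: foot plate 190 x 130 x 12 mm, 16 mm round post (top 245 mm up), boss with two black thumb-screws clamping a fork of two 8 mm round steel prongs, centre lines 28 mm either side of the middle. Origin under the foot on the post's axis, z up; prongs point along its -x, roughly to the robot. Empty at the start.
- stand_to_seat (a point): Where the crossbar's middle would lie in stand_to's dips with the fork at its LOWEST, mid-reach setting (stand frame -105, 0, 187 mm; axes as the stand's). The screws were set by hand: the whole fork really is 3 to 20 mm higher than the stand_to points say and up to 12 mm nearer to or farther from the post. No pose shows it; feel for it. It is square to the stand and holds firm.
- stand_to_run (a point): At that same lowest setting, middle of the crossbar lying on the level run in front of the dips, 38 mm nearer the tips and 22 mm higher than when seated (stand frame -143, 0, 209 mm; axes as the stand's). The run is level from 12 to 60 mm on the tip side of the dips' middle; beyond it the prongs end in tips turned up 14 mm, 67 mm from the dips' middle.
- stand_to_dip (a point): At that same lowest setting, middle of the dips' floor on the rods' centre line (stand frame -105, 0, 179 mm). In the x-z plane each rod's centre line runs (mm, from here) (-60,22) (-12,22) (-9.5,0) (9.5,0) (12,22) (70,22): a U with steep sides, alike towards tip and post. Rod and crossbar are both 8 mm thick, so the seated bar lies on the floor with about 2 mm free to either side.
- man0: carrom man lying loose in the caddy: a flat wooden disc 31 mm across, 8 mm thick, 10 g; origin at the centre of its underside
- man1: carrom man lying loose in the caddy: a flat wooden disc 31 mm across, 8 mm thick, 10 g; origin at the centre of its underside
- man2: carrom man lying loose in the caddy: a flat wooden disc 31 mm across, 8 mm thick, 10 g; origin at the centre of its underside
- man3: carrom man lying loose in the caddy: a flat wooden disc 31 mm across, 8 mm thick, 10 g; origin at the centre of its underside
- striker: green acrylic carrom striker lying loose in the caddy: disc 41 mm across, 9 mm thick, 15 g; origin at the centre of its underside
- plate_low: bystander: lower of two stacked cream melamine plates, 170 mm across, 18 mm high; origin at the centre of its underside
- plate_top: bystander: upper of the two stacked plates, nested 9 mm above the lower one; 170 mm across, 18 mm high; origin at the centre of its underside
- mug: bystander: mustard ceramic mug, 80 mm across, 92 mm high, handle on its +y side; origin at the centre of its underside
- jug: bystander: steel jug, about 104 mm across, 150 mm high, handle on its +y side standing out to 91 mm; origin at the centre of its underside
- latchbox: bystander: closed plastic box 154 x 109 x 61 mm with a press-button latch on its -x face; origin at the centre of its underside
There are look-alikes about, which are no part of the job. What is shaped like the caddy but purple is not meant.

How it is judged (in metres and radians):
On the way, in this order (a step that is already met when the one before it is completed fails the run):
1. the caddy, held by the gripper, is clear of the first stand (crossbar at least 100 mm away sideways from its dips, no contact with the stand) (horizontal distance between caddy_bar and stand_from_seat above 0.1 m and contact force between caddy and stand_from below 0.05 N and contact force between the fingers and caddy above 1 N), for 0.1 s.
2. still held by the gripper, the caddy's crossbar is down in the dips of the second fork and the fork carries at least 2 N of its weight, for 0.2 s (x of caddy_bar in the frame of stand_to between -0.119 and -0.091 m and y of caddy_bar in the frame of stand_to between -0.025 and 0.025 m and z of caddy_bar in the frame of stand_to between 0.188 and 0.209 m and angle between the y axis of caddy and the y axis of stand_to, either way round below 0.12 rad and contact force between caddy and stand_to above 2 N and contact force between the fingers and caddy above 1 N), for 0.2 s.
At the end, for the whole second after the job is handed in: The caddy hangs still and level (0.12 rad) on the second fork alone, its crossbar in both dips (of stand_to_seat: 14 mm along, 25 mm across, 1 to 22 mm higher, 0.12 rad in direction; a bar lying on the level run is too high), all four men and the striker in the tray (x of caddy_bar in the frame of stand_to between -0.119 and -0.091 m and y of caddy_bar in the frame of stand_to between -0.025 and 0.025 m and z of caddy_bar in the frame of stand_to between 0.188 and 0.209 m and angle between the y axis of caddy and the y axis of stand_to, either way round below 0.12 rad and x of man0 in the frame of caddy between -0.056 and 0.056 m and y of man0 in the frame of caddy between -0.07 and 0.07 m and z of man0 in the frame of caddy between -0.002 and 0.045 m and x of man1 in the frame of caddy between -0.056 and 0.056 m and y of man1 in the frame of caddy between -0.07 and 0.07 m and z of man1 in the frame of caddy between -0.002 and 0.045 m and x of man2 in the frame of caddy between -0.056 and 0.056 m and y of man2 in the frame of caddy between -0.07 and 0.07 m and z of man2 in the frame of caddy between -0.002 and 0.045 m and x of man3 in the frame of caddy between -0.056 and 0.056 m and y of man3 in the frame of caddy between -0.07 and 0.07 m and z of man3 in the frame of caddy between -0.002 and 0.045 m and x of striker in the frame of caddy between -0.056 and 0.056 m and y of striker in the frame of caddy between -0.07 and 0.07 m and z of striker in the frame of caddy between -0.002 and 0.045 m and contact force between caddy and stand_to above 2 N and angle between caddy's own z axis and vertical below 0.12 rad and linear speed of caddy below 0.03 m/s and angular speed of caddy below 0.3 rad/s); the robot touches nothing.
It fails at once if caddy and either stand pressed or knocked together with more than 20 N (contact force between caddy and stand_to above 20 N or contact force between caddy and stand_from above 20 N).
It fails at once if caddy dropped: out of the gripper's hold and moving faster than 0.12 m/s (contact force between the fingers and caddy below 0.1 N and linear speed of caddy above 0.12 m/s).
It fails at once if caddy tipped more than 0.26 rad (15 degrees) off level (angle between caddy's own z axis and vertical above 0.26 rad).
It fails at once if caddy set down or a piece spilled: the underside of the caddy, a man or the striker within 15 mm of the table (height (world z) of any of caddy, man0, man1, man2, man3, striker below 0.015 m).
It fails at once if plates, mug, jug or box moved by more than 15 mm (distance of any of plate_low, plate_top, mug, jug, latchbox from where it was at the start of the episode above 0.015 m).
It also fails if it takes over 72 s, if anything falls off the work surface, if the arm or the gripper's body presses on something with over 40 N, if the wrist force passes 120 N, or if a joint passes its speed limit or range.

## Working session

There is one attempt and no reset: what is moved stays moved. The work goes in short steps, Python scripts to look and compute and a shell command to move; the robot and the scene stay as the last step left them, time stands still between calls to the robot, and variables do not carry over. Pictures are saved under pics/ and viewed, about 8 in all and at most 12, crops included, and the job is handed in when it is done.

```bash
mkdir -p pics; cat > h.py <<'E'
import numpy as np,cv2
from bench import telemetry,snapshot,camera_params,job
def P(n):
    c=camera_params(n);return np.array(c["K"],float),np.array(c["D"],float),np.array(c["extrinsics"],float)
def cloud(n,dep):
    K,D,T=P(n);v,u=np.mgrid[0:420,0:560]
    p=cv2.undistortPoints(np.stack([u.ravel(),v.ravel()],1).astype(np.float64)[:,None],K,D)[:,0]
    d=dep.ravel()[:,None].astype(float)
    X=np.hstack([p*d,d])@T[:3,:3].T+T[:3,3]
    X[d[:,0]==0]=np.nan
    return X.reshape(420,560,3)
def st():
    s=telemetry.sense()
    print({k:np.round(s[k],3).tolist() for k in("time","tool_pos","tcp_rot","ft_force","wrist_torque","finger_gap","joint_pos")})
E
python3 - <<'E'
from h import *
st()
for n in("scene","top"):
    i,d=snapshot(n);np.savez(n+"0.npz",i=i,d=d);cv2.imwrite(f"pics/{n}0.png",i[:,:,::-1])
    print(n,np.round(P(n)[2],3).tolist(),P(n)[0].tolist())
E
```

```text
{'time': 0.0, 'tool_pos': [163.904, -576.621, 230.243], 'tcp_rot': [-179.897, -0.011, 15.86], 'ft_force': [-0.248, -0.551, -0.154], 'wrist_torque': [0.01, -0.038, -0.022], 'finger_gap': 85.08, 'joint_pos': [-79.033, 7.514, 85.33, 0.003, 87.259, -4.894]}
scene [[-0.807, 0.448, -0.384, 968.631], [0.59, 0.62, -0.516, 697.444], [0.007, -0.644, -0.765, 1155.155], [0.0, 0.0, 0.0, 1.0]] [[481.271125816158, 0.0, 278.22986477526405], [0.0, 481.271125816158, 213.07055141960026], [0.0, 0.0, 1.0]]
top [[0.059, -0.971, 0.23, 171.702], [-0.998, -0.057, 0.015, -3.339], [-0.001, -0.231, -0.973, 1490.107], [0.0, 0.0, 0.0, 1.0]] [[488.4960254186455, 0.0, 278.06383094989985], [0.0, 488.4960254186455, 204.62784676226266], [0.0, 0.0, 1.0]]
```

View pics/scene0.png

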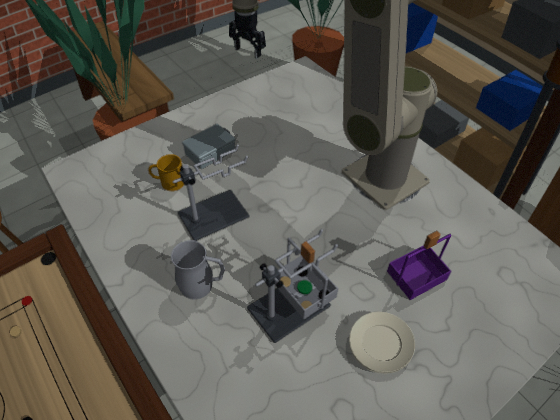

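View pics/top0.png

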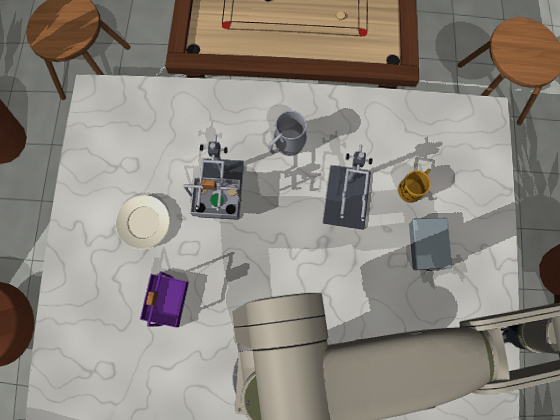

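Top view: steel caddy with green striker at (217,195) on the left stand; empty stand_to at (350,180). The other caddy-shaped thing, at (165,300) in top and (420,270) in scene, is purple, so it isn't the one meant. Next: measurements plus one confirming crop.

```bash
python3 - <<'E'
from h import *
T=np.load("top0.npz");S=np.load("scene0.npz")
a=cv2.resize(T["i"][130:240,170:390],None,fx=3.6,fy=3.6,interpolation=cv2.INTER_CUBIC)
cv2.imwrite("pics/crop1.png",a[:,:,::-1])
for n,F in(("top",T),("scene",S)):
    X=cloud(n,F["d"]);np.save(n+"X.npy",X)
    hsv=cv2.cvtColor(F["i"],cv2.COLOR_RGB2HSV)
    # wood grip: orange, at height 150..270
    m=(hsv[...,0]<20)&(hsv[...,1]>120)&(X[...,2]>150)&(X[...,2]<300)
    p=X[m];print(n,"grip",m.sum(),np.round(np.nanmean(p,0),1),np.round(np.nanmin(p,0)),np.round(np.nanmax(p,0)), np.argwhere(m).mean(0))
    # foot plates
    f=(X[...,2]>6)&(X[...,2]<18)&(X[...,0]>250)&(F["i"].max(2)<110)
    nn,lab,stt,c=cv2.connectedComponentsWithStats(f.astype(np.uint8))
    for k in range(1,nn):
        if stt[k,4]>150:
            q=X[lab==k];r=cv2.minAreaRect(q[:,:2].astype(np.float32));print(" plate",stt[k].tolist(),np.round(c[k]),np.round(q.mean(0),1),r)
    # high things: prongs/posts
    h=(X[...,2]>175)&(X[...,2]<330)&(X[...,0]>300)&(abs(X[...,1])<400)
    nn,lab,stt,c=cv2.connectedComponentsWithStats(h.astype(np.uint8))
    for k in range(1,nn):
        if stt[k,4]>15:
            q=X[lab==k];print(" high",stt[k].tolist(),np.round(q.mean(0),1),np.round(q.min(0)),np.round(q.max(0)))
E
```

```text
top grip 228 [366.1 267.9 212.4] [189. 187. 155.] [524. 347. 250.] [238.48684211 181.36842105]
 plate [177, 67, 86, 8, 164] [220.  71.] [971.1 242.5  12.5] ((971.9011840820312, 243.76101684570312), (288.09539794921875, 11.128293991088867), 89.57209777832031)
 plate [223, 160, 21, 28, 325] [234. 170.] [625.6 166.   13.1] ((615.6119995117188, 167.41075134277344), (88.11043548583984, 62.769351959228516), 1.626765489578247)
 plate [203, 162, 17, 16, 198] [211. 170.] [620.4 238.5  13.4] ((621.8447265625, 236.76504516601562), (50.92634963989258, 52.02454376220703), 1.48289155960083)
 plate [323, 166, 44, 64, 1738] [344. 199.] [ 551.5 -187.    13.1] ((560.3975219726562, -194.56651306152344), (131.1412353515625, 191.95191955566406), 84.9635009765625)
 high [183, 134, 56, 77, 866] [553.  202.6 218.4] [446. 128. 177.] [666. 281. 251.]
 high [340, 145, 33, 76, 616] [ 564.3 -192.9  213.4] [ 442. -236.  182.] [ 659. -151.  255.]
scene grip 1224 [-501.3 -154.9  212.6] [-1140. -1483.   150.] [712. 350. 300.] [ 83.91993464 446.0874183 ]
 plate [177, 190, 73, 50, 1798] [213. 214.] [ 560.2 -188.5   10.7] ((560.30712890625, -192.53570556640625), (135.85867309570312, 192.15243530273438), 84.35088348388672)
 plate [0, 245, 52, 30, 152] [ 25. 260.] [1116.  -370.4   12.3] ((1116.2401123046875, -369.96881103515625), (13.517674446105957, 171.32765197753906), 88.78174591064453)
 plate [247, 288, 83, 54, 1562] [279. 316.] [602.4 212.6  11.1] ((565.3409423828125, 204.07955932617188), (131.10760498046875, 191.08822631835938), 89.62152099609375)
 high [173, 144, 75, 43, 652] [ 564.  -189.9  208.4] [ 441. -236.  176.] [ 660. -149.  246.]
 high [255, 230, 83, 58, 1225] [557.3 208.7 215.3] [446. 129. 176.] [663. 282. 249.]
```

View pics/crop1.png

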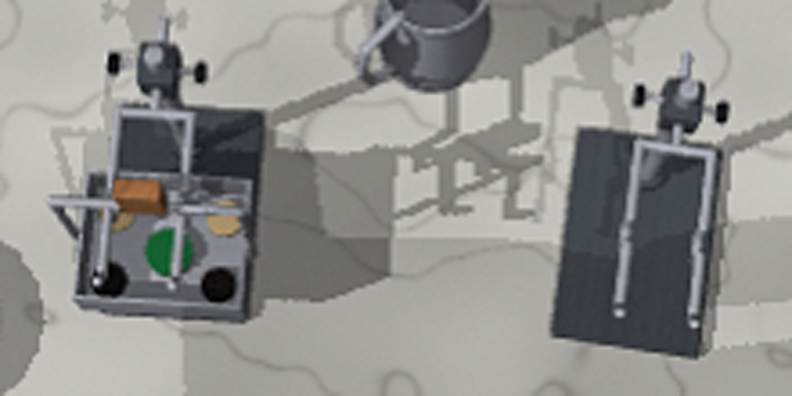

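The crop confirms it: grey steel tray with green striker and four men, wooden grip at crop (140,197), on stand_from. Now the axes of forks, posts and grip.

```bash
python3 - <<'E'
from h import *
for n in("top","scene"):
    F=np.load(n+"0.npz");X=np.load(n+"X.npy");hsv=cv2.cvtColor(F["i"],cv2.COLOR_RGB2HSV)
    m=(hsv[...,0]<20)&(hsv[...,1]>120)&(X[...,2]>185)&(X[...,2]<270)&(X[...,0]>400)&(X[...,0]<600)&(abs(X[...,1]-200)<60)
    p=X[m];print(n,"grip",len(p),np.round(np.percentile(p,[2,50,98],axis=0),1).tolist())
    t=p[p[:,2]>p[:,2].max()-5];r=cv2.minAreaRect(t[:,:2].astype(np.float32));print("  griptop",len(t),t.mean(0).round(1),r)
    for nm,y0 in(("from",205),("to",-193)):
        R=(abs(X[...,1]-y0)<110)&(X[...,0]>430)&(X[...,0]<700)
        q=X[R&(X[...,2]>238)&(X[...,0]>600)];print(nm," posttop",len(q),np.round(np.median(q,0),1))
        q=X[R&(X[...,2]>60)&(X[...,2]<180)&(X[...,0]>580)&(abs(X[...,1]-y0)<30)&(F["i"].max(2)>0)];print("  postbody",len(q),np.round(np.nanmedian(q,0),1))
        for side in(-1,1):
            g=X[R&(X[...,2]>150)&(X[...,2]<235)&(X[...,0]<590)&(hsv[...,1]<90)]
            # two prongs separated by side of middle line
            if nm=="to":
                ang=np.radians(-5)
            else: ang=0
            xs=g[:,0]-560; c=g[:,1]-y0-np.tan(ang)*-xs*0
            for _ in range(3):
                pass
            s=g[(side*(c)>8)&(side*c<50)]
            if len(s)<10: continue
            l=cv2.fitLine(s[:,:2].astype(np.float32),cv2.DIST_HUBER,0,.01,.01).ravel();k=l[1]/l[0]
            print("   prong",side,len(s),"slope deg",round(np.degrees(np.arctan(k)),2),"y@x=500",round(l[3]+k*(500-l[2]),1),"y@550",round(l[3]+k*(550-l[2]),1),"xmin",s[:,0].min().round(1))
            o=np.argsort(s[:,0]);b=((s[:,0]-430)//8).astype(int)
            print("   ",[(430+8*j+4,*np.round(np.median(s[b==j][:,1:],0)).astype(int).tolist()) for j in sorted(set(b))])
E
```

```text
top grip 119 [[508.3, 187.9, 208.0], [511.6, 204.8, 242.9], [522.9, 221.3, 249.7]]
  griptop 31 [515.8 205.2 247.3] ((515.476318359375, 204.6225128173828), (13.903701782226562, 32.92905044555664), 1.3131084442138672)
from  posttop 30 [621.5 202.4 246. ]
  postbody 39 [616.1 201.3 106.5]
   prong -1 201 slope deg 1.08 y@x=500 174.6 y@550 175.6 xmin 445.9
    [(np.int64(442), 174, 229), (np.int64(450), 174, 230), (np.int64(458), 172, 214), (np.int64(466), 175, 214), (np.int64(474), 175, 214), (np.int64(482), 176, 214), (np.int64(490), 174, 216), (np.int64(498), 175, 217), (np.int64(506), 173, 210), (np.int64(514), 173, 202), (np.int64(522), 176, 199), (np.int64(530), 175, 214), (np.int64(538), 176, 215), (np.int64(546), 173, 215), (np.int64(554), 174, 215), (np.int64(562), 175, 214), (np.int64(570), 175, 215), (np.int64(578), 174, 216), (np.int64(586), 186, 215)]
   prong 1 175 slope deg -0.39 y@x=500 231.2 y@550 230.9 xmin 447.8
    [(np.int64(450), 231, 229), (np.int64(458), 230, 217), (np.int64(466), 230, 216), (np.int64(474), 231, 216), (np.int64(482), 231, 213), (np.int64(490), 23
[... 3534 characters left out ...]
19, 208), (np.int64(562), -221, 206), (np.int64(570), -221, 205), (np.int64(578), -219, 207), (np.int64(586), -212, 206)]
   prong 1 181 slope deg -6.56 y@x=500 -158.6 y@550 -164.3 xmin 447.3
    [(np.int64(450), -154, 217), (np.int64(458), -154, 209), (np.int64(466), -154, 206), (np.int64(474), -155, 206), (np.int64(482), -155, 209), (np.int64(490), -158, 206), (np.int64(498), -157, 207), (np.int64(506), -159, 196), (np.int64(514), -158, 184), (np.int64(522), -161, 185), (np.int64(530), -162, 196), (np.int64(538), -163, 206), (np.int64(546), -165, 203), (np.int64(554), -165, 206), (np.int64(562), -164, 207), (np.int64(570), -165, 207), (np.int64(578), -167, 206), (np.int64(586), -171, 206)]
```

Measured: grip centre ≈ (516.5, 205.5), top ≈ 245 (expected 244), with stand_from's yaw ≈ 0°. stand_to has yaw ≈ -5.6°, its dip middle is near (513.5, -188), and its run sits about 3.5 mm above the lowest setting. First I raise and turn the tool so the jaws close along x.

```bash
python3 -m jog '[[[0,0,-0.6,0,0,-0.0294,1],[0,0,-0.6,0,0,-0.0294,1],[0,0,-0.5,0,0,-0.0294,1],[0,0,-0.5,0,0,-0.0294,1],[0,0,0,0,0,-0.0294,1],[0,0,0,0,0,-0.0294,1],[0,0,0,0,0,-0.0295,1],[0.3,0.8,0,0,0,0,1],[0.3,0.8,0,0,0,0,1],[0.4,0.8,0,0,0,0,1],[0.6,0.8,0,0,0,0,1],[0.7,0.8,0,0,0,0,1]]]'
python3 -m jog '[[[0.8,0.6,0,0,0,0,1],[0.9,0.5,0,0,0,0,1],[0.9,0.5,0,0,0,0,1],[0.9,0.4,0,0,0,0,1],[0.9,0.4,0,0,0,0,1],[1,0.3,0,0,0,0,1],[1,0,0,0,0,0,1],[1,0,0,0,0,0,1],[1,0,0,0,0,0,1],[1,0,0,0,0,0,1],[1,0,0,0,0,0,1],[0,0,0,0,0,0,1]]]'
```

```text
time: 1.6
tool_pos: [365.0, -461.2, 340.5]
tcp_rot: [-180.0, -0.1, 90.0]
ft_force: [0.3, -0.4, -0.4]
finger_gap: 85.7
time: 3.1
tool_pos: [498.7, 60.8, 340.9]
tcp_rot: [-180.0, -0.0, 90.3]
ft_force: [0.2, -0.6, 0.0]
finger_gap: 85.1
```

```bash
python3 -m jog '[[[0.9,0.36,0,0,0,0,1],[0.8,0,0,0,0,0,1],[0.7,0,0,0,0,0,1],[0.5,0,0,0,0,-0.0005,1],[0,0,0.6,0,0,0,1],[0,0,0.4,0,0,0,1],[0,0,0.2,0,0,0,1],[0,0,0,0,0,0,1],[0,0,0,0,0,0,1]]]' 20
python3 - <<'E'
from h import *
st()
o=[]
for n in("scene","top"):
    i,d=snapshot(n);np.savez(n+"1.npz",i=i,d=d)
    o.append(cv2.resize(i[200:340,220:360] if n=="scene" else i[120:260,140:280],(400,400),interpolation=cv2.INTER_CUBIC))
cv2.imwrite("pics/pre.png",np.hstack(o)[:,:,::-1])
E
```

```text
time: 4.22
tool_pos: [517.7, 202.5, 282.4]
tcp_rot: [179.9, -0.0, 90.1]
ft_force: [0.3, 0.4, -0.1]
finger_gap: 85.3
{'time': 4.225, 'tool_pos': [517.717, 202.519, 282.402], 'tcp_rot': [179.917, -0.024, 90.132], 'ft_force': [0.258, 0.384, -0.051], 'wrist_torque': [0.041, -0.002, 0.037], 'finger_gap': 85.305, 'joint_pos': [16.079, -0.369, 88.136, 0.001, 92.146, 15.947]}
```

View pics/pre.png

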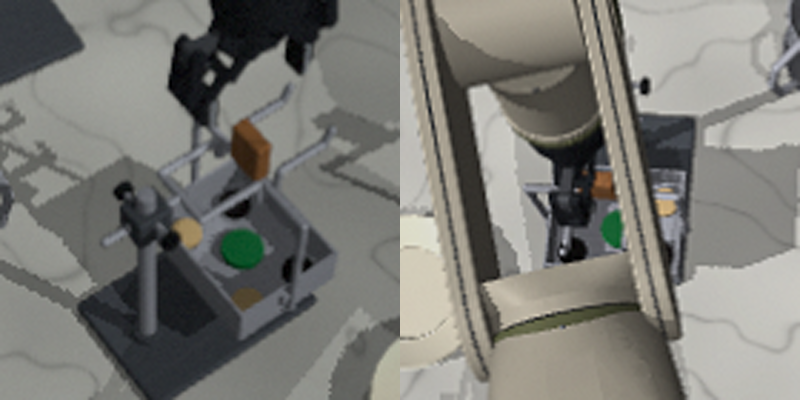

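The fingers at scene crop (190,90) and (315,40) straddle the grip (250,150) evenly. Descend, then close lightly.

```bash
python3 -m jog '[[[0.05,-0.02,0.4,0,0,0,1],[0,0,0.4,0,0,0,1],[0,0,0.3,0,0,0,1],[0,0,0.2,0,0,0,1],[0,0,0.2,0,0,0,1],[0,0,0,0,0,0,1],[0,0,0,0,0,0,0.4],[0,0,0,0,0,0,0.4]]]' 20
python3 -m jog '[[[0,0,0,0,0,0,0.3],[0,0,0,0,0,0,0.25],[0,0,0,0,0,0,0.22],[0,0,0,0,0,0,0.2],[0,0,0,0,0,0,0.19],[0,0,0,0,0,0,0.18],[0,0,0,0,0,0,0.17],[0,0,0,0,0,0,0.16]]]' 20
```

```text
time: 5.32
tool_pos: [516.7, 205.4, 207.1]
tcp_rot: [179.9, -0.0, 90.2]
ft_force: [0.0, 0.5, 0.3]
finger_gap: 51.7
time: 6.32
tool_pos: [516.1, 205.2, 206.3]
tcp_rot: [-180.0, 0.0, 90.2]
ft_force: [-1.5, 0.2, 0.1]
finger_gap: 15.9
```

```bash
python3 -m jog '[[[0,0,0,0,0,0,0.1],[0,0,0,0,0,0,0],[0,0,0,0,0,0,0]]]' 30
python3 -m jog '[[[0,0,0,0,0,0,0],[0,0,0,0,0,0,0],[0,0,0,0,0,0,0]]]' 80
```

```text
time: 6.7
tool_pos: [516.2, 205.2, 206.3]
tcp_rot: [-180.0, -0.0, 90.2]
ft_force: [-2.3, -1.3, 1.1]
finger_gap: 15.5
time: 7.08
tool_pos: [516.2, 205.3, 206.4]
tcp_rot: [180.0, -0.0, 90.2]
ft_force: [-2.2, -0.4, 2.2]
finger_gap: 15.2
```

```bash
python3 -m jog '[[[0,0,-0.06,0,0,0,0],[0,0,-0.06,0,0,0,0],[0,0,-0.06,0,0,0,0],[0,0,0,0,0,0,0],[0,0,0,0,0,0,0]]]'
python3 -m jog '[[[0,0,-0.08,0,0,0,0],[0,0,-0.1,0,0,0,0],[0,0,-0.12,0,0,0,0],[0,0,-0.12,0,0,0,0],[0,0,0,0,0,0,0],[0,0,0,0,0,0,0]]]'
```

```text
time: 7.7
tool_pos: [516.2, 205.2, 215.2]
tcp_rot: [-180.0, 0.0, 90.2]
ft_force: [0.5, -0.1, -5.4]
finger_gap: 15.2
time: 8.45
tool_pos: [516.2, 205.2, 236.2]
tcp_rot: [-180.0, 0.0, 90.2]
ft_force: [-0.5, 0.3, -5.4]
finger_gap: 15.0
```

Held: it weighs 5.4 N. Lift the rest and withdraw along the prongs.

```bash
python3 -m jog '[[[0,0,-0.12,0,0,0,0],[0,0,-0.18,0,0,0,0],[0,0,-0.16,0,0,0,0],[0,0,-0.1,0,0,0,0],[0,0,0,0,0,0,0]]]'
python3 -m jog '[[[0,-0.1,0,0,0,0,0],[0,-0.2,0,0,0,0,0],[0,-0.3,0,0,0,0,0],[0,-0.4,0,0,0,0,0],[0,-0.4,0,0,0,0,0],[0,-0.4,0,0,0,0,0],[0,-0.4,0,0,0,0,0],[0,-0.3,0,0,0,0,0],[0,-0.2,0,0,0,0,0],[0,-0.1,0,0,0,0,0],[0,0,0,0,0,0,0],[0,0,0,0,0,0,0]]]'
```

```text
time: 9.07
tool_pos: [516.6, 205.3, 265.1]
tcp_rot: [179.9, -0.0, 90.2]
ft_force: [-0.3, 0.5, -5.8]
finger_gap: 15.0
time: 10.58
tool_pos: [376.5, 204.8, 264.3]
tcp_rot: [180.0, 0.0, 90.2]
ft_force: [0.8, 0.6, -5.3]
finger_gap: 15.4
```

```bash
python3 -m jog '[[[-0.15,0,0,0,0,0,0],[-0.3,0,0,0,0,0,0],[-0.5,0,0,0,0,0,0],[-0.7,0,0,0,0,0,0],[-0.85,0,0,0,0,0,0],[-0.9,0,0,0,0,0,0],[-0.8,0,0,0,0,0,0],[-0.9,0,0,0,0,0,0],[-0.85,0,0,0,0,0,0],[-0.7,0,0,0,0,0,0],[-0.5,0,0,0,0,0,0],[-0.3,0,0,0,0,0,0]]]'
python3 -m jog '[[[-0.15,0,0,0,0,0.002,0],[0,0,0,0,0,0.003,0],[0,0,0,0,0,0.004,0],[0,0,0,0,0,0.004,0],[0,0,0,0,0,0.0028,0],[0,0,0,0,0,0,0],[0,0,0,0,0,0,0],[0,0,0,0,0,0,0]]]'
python3 - <<'E'
from h import *
st()
o=[]
for n in("scene","top"):
    i,d=snapshot(n);np.savez(n+"2.npz",i=i,d=d)
    o.append(cv2.resize(i[100:240,160:300] if n=="scene" else i[130:270,270:410],(400,400),interpolation=cv2.INTER_CUBIC))
cv2.imwrite("pics/mid.png",np.hstack(o)[:,:,::-1])
E
```

```text
time: 12.08
tool_pos: [376.5, -169.4, 264.2]
tcp_rot: [-180.0, 0.0, 90.0]
ft_force: [0.8, -0.0, -5.4]
finger_gap: 14.9
time: 13.08
tool_pos: [377.3, -175.2, 264.3]
tcp_rot: [-180.0, -0.0, 84.5]
ft_force: [0.2, -0.3, -5.9]
finger_gap: 15.2
{'time': 13.075, 'tool_pos': [377.296, -175.164, 264.298], 'tcp_rot': [-180.0, -0.001, 84.483], 'ft_force': [0.214, -0.298, -5.924], 'wrist_torque': [0.013, 0.021, 0.006], 'finger_gap': 15.188, 'joint_pos': [-31.974, -22.835, 109.487, 0.001, 93.349, -26.457]}
```

View pics/mid.png

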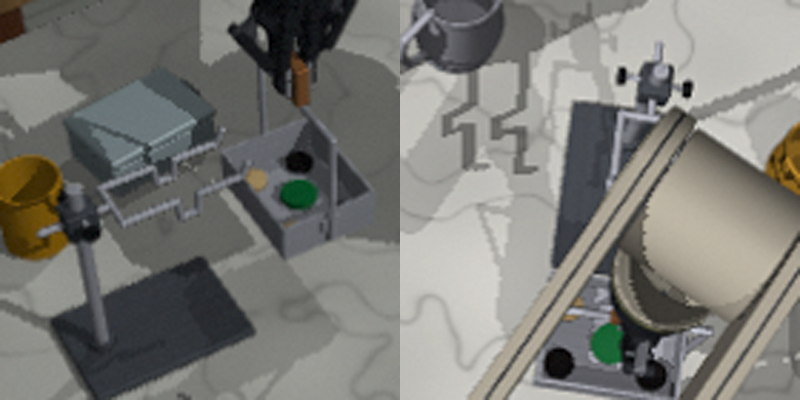

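Caddy held level: grip at scene crop (300,80), discs in the tray. It lines up with stand_to's prongs, whose dips are at (165,175) and (190,210). Refine the dip position along the prongs.

```bash
python3 - <<'E'
from h import *
a=np.radians(-5.5);u=np.array([np.cos(a),np.sin(a)]);v=np.array([-u[1],u[0]])
O=np.array([500,-186.7])
for n,b in(("top",1.0),("scene",-2.0)):
  for k in("0","2"):
    if n=="top" and k=="2":continue
    X=cloud(n,np.load(n+k+".npz")["d"]);Q=X.reshape(-1,3);Q=Q[~np.isnan(Q[:,0])]
    s=(Q[:,:2]-O)@u;t=(Q[:,:2]-O)@v;z=Q[:,2]-b
    for sd in(-1,1):
        m=(abs(t-sd*28)<8)&(z>170)&(z<230)&(s>-75)&(s<80)
        lo=m&(z<200)&(z>178);hi=m&(z>203)
        h=np.sort(s[hi]);g=np.diff(h);j=np.argmax(np.where((h[:-1]>-20)&(h[:-1]<40),g,0))
        print(n,k,sd,"t",np.median(t[hi]).round(1),"low",lo.sum(),np.round(np.percentile(s[lo],[0,5,50,95,100]),1),"floor z",np.round(np.percentile(z[lo],[10,50]),1),"gap",h[j].round(1),h[j+1].round(1),"run z",np.median(z[hi]).round(1),"tip",s[m].min().round(1))
    q=(abs(t)<15)&(z>238)&(s>90)&(s<140);print("  post s,t",np.median(s[q]).round(1),np.median(t[q]).round(1))
# same for from
O=np.array([500,204.0])
for n,b in(("top",1.0),("scene",-2.0)):
    X=cloud(n,np.load(n+("0" if n=="top" else "2")+".npz")["d"]);Q=X.reshape(-1,3);Q=Q[~np.isnan(Q[:,0])]
    s=Q[:,0]-500;t=Q[:,1]-204;z=Q[:,2]-b
    for sd in(-1,1):
        m=(abs(t-sd*28)<8)&(z>170)&(z<240)&(s>-75)&(s<80);lo=m&(z<203)&(z>180);hi=m&(z>208)
        h=np.sort(s[hi]);g=np.diff(h);j=np.argmax(np.where((h[:-1]>-10)&(h[:-1]<40),g,0))
        print("from",n,sd,np.median(t[hi]).round(1),"low",np.round(np.percentile(s[lo],[0,5,50,95,100]),1),"gap",h[j].round(1),h[j+1].round(1),"run z",np.median(z[hi]).round(1),"tip",s[m].min().round(1))
    q=(abs(t)<15)&(z>238)&(s>90)&(s<140);print("  post",np.median(s[q]).round(1),np.median(t[q]).round(1))
E
```

```text
top 0 -1 t -28.4 low 20 [ 0.7  0.8 17.5 23.3 23.8] floor z [182.3 188. ] gap 4.8 21.2 run z 208.8 tip -55.6
top 0 1 t 28.0 low 19 [ 3.1  6.5 17.8 23.2 23.7] floor z [183.7 187.8] gap 3.4 22.3 run z 209.0 tip -56.5
  post s,t 117.8 -0.6
scene 0 -1 t -28.2 low 36 [ 1.4  1.7 14.1 26.8 27.9] floor z [183.1 188.1] gap 6.4 21.5 run z 208.8 tip -56.4
scene 0 1 t 28.2 low 37 [ 1.   2.1 13.1 25.4 28. ] floor z [182.9 186.5] gap 5.4 22.1 run z 208.4 tip -55.6
  post s,t 120.1 -0.2
scene 2 -1 t -28.3 low 36 [ 2.   2.4 13.4 26.4 26.9] floor z [182.7 188.4] gap 5.5 22.4 run z 208.6 tip -56.1
scene 2 1 t 28.4 low 37 [-0.5  1.3 13.  26.4 27.2] floor z [183.6 188.2] gap 6.4 22.7 run z 208.2 tip -55.1
  post s,t 120.1 -0.0
from top -1 -29.7 low [ 3.7  5.9 16.8 25.5 27. ] gap 8.6 24.0 run z 214.1 tip -54.1
from top 1 26.9 low [ 3.   3.9 14.2 20.7 22.5] gap 6.6 25.3 run z 214.5 tip -52.2
  post 122.0 -1.2
from scene -1 -26.4 low [ 2.6  4.6 13.4 28.8 30.5] gap 8.0 25.2 run z 213.9 tip -53.4
from scene 1 28.0 low [ 4.   4.3 14.4 27.8 28.7] gap 6.5 22.8 run z 215.3 tip -55.1
  post 120.6 0.8
```

Relative to stand_from the dips sit about 2 mm nearer the tips, and the run is 5.8–6 mm lower. So the target is TCP ≈ (514.0, -188.0), with the seat expected at TCP z ≈ 200.7. Enter along the prongs (137 mm).

```bash
python3 -m jog '[[[0,0.1,0,0,0,0,0],[0,0.2,0,0,0,0,0],[0,0.3,0,0,0,0,0],[0,0.4,0,0,0,0,0],[0,0.4,0,0,0,0,0],[0,0.4,0,0,0,0,0],[0,0.4,0,0,0,0,0],[0,0.3,0,0,0,0,0],[0,0.15,0,0,0,0,0],[0,0.1,0,0,0,0,0],[0,0,0,0,0,0,0],[0,0,0,0,0,0,0]]]'
python3 -m jog '[[[0,0,0.1,0,0,0,0],[0,0,0.15,0,0,0,0],[0,0,0.15,0,0,0,0],[0,0,0.1,0,0,0,0],[0,0,0.08,0,0,0,0],[0,0,0,0,0,0,0],[0,0,0,0,0,0,0]]]'
```

```text
time: 14.68
tool_pos: [513.9, -188.4, 264.4]
tcp_rot: [-180.0, 0.0, 84.5]
ft_force: [-1.1, -0.1, -5.3]
finger_gap: 15.3
time: 15.55
tool_pos: [514.3, -188.5, 235.6]
tcp_rot: [180.0, 0.0, 84.5]
ft_force: [-0.2, 0.7, -5.8]
finger_gap: 14.9
```

```bash
python3 -m jog '[[[0,0,0.06,0,0,0,0],[0,0,0.06,0,0,0,0],[0,0,0.06,0,0,0,0],[0,0,0.02,0,0,0,0],[0,0,0.02,0,0,0,0],[0,0,0.02,0,0,0,0],[0,0,0,0,0,0,0]]]'
python3 -m jog '[[[0,0,0.02,0,0,0,0],[0,0,0.02,0,0,0,0],[0,0,0,0,0,0,0]]]'
python3 -m jog '[[[0,0,0.02,0,0,0,0],[0,0,0.02,0,0,0,0],[0,0,0,0,0,0,0]]]'
```

```text
time: 16.42
tool_pos: [514.1, -188.4, 223.3]
tcp_rot: [-180.0, -0.0, 84.5]
ft_force: [-0.8, 0.6, -5.1]
finger_gap: 15.4
time: 16.8
tool_pos: [514.1, -188.4, 221.1]
tcp_rot: [-180.0, -0.0, 84.5]
ft_force: [0.2, -0.5, -5.1]
finger_gap: 15.0
time: 17.18
tool_pos: [514.1, -188.4, 219.1]
tcp_rot: [-180.0, -0.0, 84.5]
ft_force: [0.1, -0.6, -5.8]
finger_gap: 14.6
```

Past the run level without touching, so the bar is in the mouth of the dips. Continue gently.

```bash
python3 -m jog '[[[0,0,0.02,0,0,0,0],[0,0,0.02,0,0,0,0],[0,0,0.02,0,0,0,0],[0,0,0.02,0,0,0,0],[0,0,0,0,0,0,0]]]'
python3 -m jog '[[[0,0,0.02,0,0,0,0],[0,0,0.02,0,0,0,0],[0,0,0.02,0,0,0,0],[0,0,0.02,0,0,0,0],[0,0,0,0,0,0,0]]]'
python3 -m jog '[[[0,0,0.02,0,0,0,0],[0,0,0.02,0,0,0,0],[0,0,0.02,0,0,0,0],[0,0,0,0,0,0,0]]]'
python3 -m jog '[[[0,0,0.02,0,0,0,0],[0,0,0.02,0,0,0,0],[0,0,0.02,0,0,0,0],[0,0,0,0,0,0,0]]]'
```

```text
time: 17.8
tool_pos: [514.1, -188.4, 215.2]
tcp_rot: [-180.0, -0.0, 84.5]
ft_force: [-0.3, -1.5, -6.0]
finger_gap: 15.1
time: 18.42
tool_pos: [514.1, -188.4, 211.2]
tcp_rot: [-180.0, -0.0, 84.5]
ft_force: [0.1, 0.2, -5.1]
finger_gap: 14.8
time: 18.92
tool_pos: [514.1, -188.4, 208.1]
tcp_rot: [-180.0, -0.0, 84.5]
ft_force: [0.5, 0.4, -5.8]
finger_gap: 14.8
time: 19.42
tool_pos: [514.1, -188.3, 205.1]
tcp_rot: [-180.0, -0.0, 84.5]
ft_force: [0.4, 0.3, -6.2]
finger_gap: 15.1
```

```bash
python3 -m jog '[[[0,0,0.02,0,0,0,0],[0,0,0.02,0,0,0,0],[0,0,0.01,0,0,0,0],[0,0,0,0,0,0,0]]]'
python3 -m jog '[[[0,0,0.01,0,0,0,0],[0,0,0.01,0,0,0,0],[0,0,0,0,0,0,0]]]'
python3 -m jog '[[[0,0,0.01,0,0,0,0],[0,0,0,0,0,0,0]]]'
```

```text
time: 19.92
tool_pos: [514.1, -188.4, 202.7]
tcp_rot: [-180.0, -0.0, 84.5]
ft_force: [-0.2, -0.0, -5.2]
finger_gap: 15.1
time: 20.3
tool_pos: [514.1, -188.4, 201.7]
tcp_rot: [-180.0, -0.0, 84.5]
ft_force: [0.3, 0.6, -5.0]
finger_gap: 15.1
time: 20.55
tool_pos: [514.1, -188.4, 201.2]
tcp_rot: [-180.0, -0.0, 84.5]
ft_force: [-0.6, 1.1, -5.6]
finger_gap: 15.3
```

```bash
for i in 1; do python3 -m jog '[[[0,0,0.01,0,0,0,0],[0,0,0,0,0,0,0]]]'; done
python3 -m jog '[[[0,0,0.006,0,0,0,0],[0,0,0,0,0,0,0]]]'
python3 -m jog '[[[0,0,0.006,0,0,0,0],[0,0,0,0,0,0,0]]]'
```

```text
time: 20.8
tool_pos: [514.2, -188.4, 200.8]
tcp_rot: [180.0, 0.0, 84.5]
ft_force: [0.2, 0.4, -5.4]
finger_gap: 14.8
time: 21.05
tool_pos: [514.2, -188.4, 200.7]
tcp_rot: [180.0, 0.0, 84.5]
ft_force: [-0.1, -0.3, -3.3]
finger_gap: 15.3
time: 21.3
tool_pos: [514.2, -188.5, 200.5]
tcp_rot: [180.0, 0.0, 84.5]
ft_force: [-0.5, 0.3, -2.5]
finger_gap: 15.1
```

Contact came at 200.7, as predicted. Let the fork take the rest and hold.

```bash
python3 -m jog '[[[0,0,0.006,0,0,0,0],[0,0,0,0,0,0,0]]]'
python3 -m jog '[[[0,0,0.004,0,0,0,0],[0,0,0,0,0,0,0],[0,0,0,0,0,0,0],[0,0,0,0,0,0,0]]]'
```

```text
time: 21.55
tool_pos: [514.3, -188.5, 200.4]
tcp_rot: [180.0, 0.0, 84.5]
ft_force: [-1.3, 0.5, 1.1]
finger_gap: 15.4
time: 22.05
tool_pos: [514.4, -188.5, 200.3]
tcp_rot: [180.0, 0.0, 84.5]
ft_force: [-3.3, 0.2, 5.3]
finger_gap: 15.2
```

Slightly too much now, so back off a bit and look before releasing.

```bash
python3 -m jog '[[[0,0,-0.007,0,0,0,0],[0,0,0,0,0,0,0],[0,0,0,0,0,0,0]]]'
python3 - <<'E'
from h import *
st()
i,d=snapshot("scene");np.savez("scene3.npz",i=i,d=d)
cv2.imwrite("pics/seat.png",cv2.resize(i[120:240,140:280],(700,600),interpolation=cv2.INTER_CUBIC)[:,:,::-1])
E
```

```text
time: 22.42
tool_pos: [514.3, -188.5, 200.3]
tcp_rot: [180.0, 0.0, 84.5]
ft_force: [-1.7, 2.2, 4.5]
finger_gap: 15.2
{'time': 22.425, 'tool_pos': [514.312, -188.46, 200.26], 'tcp_rot': [179.975, 0.01, 84.477], 'ft_force': [-1.707, 2.241, 4.465], 'wrist_torque': [0.173, 0.46, 0.032], 'finger_gap': 15.161, 'joint_pos': [-25.487, 0.3, 96.019, -0.001, 83.654, -19.965]}
```

View pics/seat.png

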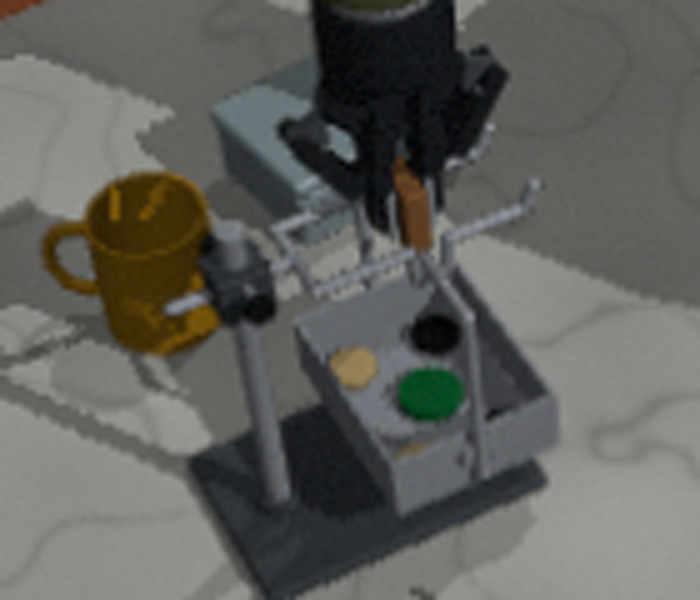

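Picture: the crossbar lies down in the near prong's dip (≈(430,262)), the tray is level and the discs are inside. Ease up a little more, lower the grip force, then open.

```bash
python3 -m jog '[[[0,0,-0.006,0,0,0,0],[0,0,0,0,0,0,0],[0,0,0,0,0,0,0]]]' 20
python3 -m jog '[[[0,0,-0.002,0,0,0,0],[0,0,0,0,0,0,0],[0,0,0,0,0,0,0]]]' 20
```

```text
time: 22.85
tool_pos: [514.3, -188.4, 200.4]
tcp_rot: [180.0, 0.0, 84.5]
ft_force: [-1.3, 0.6, 3.5]
finger_gap: 14.9
time: 23.22
tool_pos: [514.2, -188.4, 200.4]
tcp_rot: [180.0, 0.0, 84.5]
ft_force: [0.0, 0.1, 1.9]
finger_gap: 14.9
```

```bash
python3 -m jog '[[[0,0,0,0,0,0,0.17],[0,0,0,0,0,0,0.18],[0,0,0,0,0,0,0.19],[0,0,0,0,0,0,0.2],[0,0,0,0,0,0,0.22],[0,0,0,0,0,0,0.25],[0,0,0,0,0,0,0.28],[0,0,0,0,0,0,0.32],[0,0,0,0,0,0,0.36],[0,0,0,0,0,0,0.4],[0,0,0,0,0,0,0.5],[0,0,0,0,0,0,0.5]]]'
```

```text
time: 24.72
tool_pos: [514.2, -188.4, 200.4]
tcp_rot: [-180.0, -0.0, 84.5]
ft_force: [0.1, 0.2, 0.2]
finger_gap: 42.6
```

Free of contact. Withdraw straight up and check.

```bash
python3 -m jog '[[[0,0,-0.1,0,0,0,0.5],[0,0,-0.2,0,0,0,0.5],[0,0,-0.4,0,0,0,0.5],[0,0,-0.6,0,0,0,0.5],[0,0,-0.8,0,0,0,0.5],[0,0,-0.8,0,0,0,0.5],[0,0,-0.4,0,0,0,0.5],[0,0,0,0,0,0,0.5],[0,0,0,0,0,0,0.5]]]'
python3 - <<'E'
from h import *
i,d=snapshot("scene")
cv2.imwrite("pics/end.png",cv2.resize(i[120:240,140:280],(700,600),interpolation=cv2.INTER_CUBIC)[:,:,::-1])
X=cloud("scene",d);hsv=cv2.cvtColor(i,cv2.COLOR_RGB2HSV)
m=(hsv[...,0]<20)&(hsv[...,1]>120)&(X[...,2]>185)&(X[...,2]<270)&(X[...,0]>450)&(X[...,0]<580)&(abs(X[...,1]+188)<45)
p=X[m];t=p[p[:,2]>p[:,2].max()-6];print(len(p),np.round(np.percentile(p,[2,50,98],axis=0),1).tolist());print("top",t.mean(0).round(1),cv2.minAreaRect(t[:,:2].astype(np.float32)))
E
```

```text
time: 25.85
tool_pos: [514.0, -188.3, 364.9]
tcp_rot: [-180.0, -0.0, 84.5]
ft_force: [0.3, -0.9, -0.7]
finger_gap: 42.5
125 [[509.0, -201.4, 199.3], [519.1, -176.6, 228.2], [524.4, -167.7, 239.1]]
top [ 515.  -186.1  236.8] ((515.3995361328125, -185.63629150390625), (32.38730239868164, 14.88418960571289), 89.7607650756836)
```

View pics/end.png

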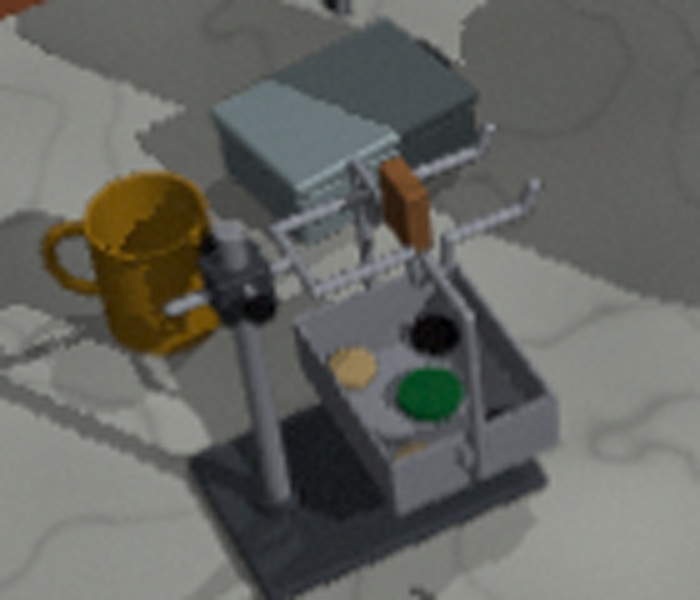

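The caddy hangs level with its bar down in both dips at (375,185) and (430,262). The striker and the men's discs show in the tray, and the robot is clear.

```bash
python3 -c "from bench import job; print(job.hand_in())"
```

```text
the job is handed in; nothing more can be done
None
```

The steel caddy now hangs on stand_to's fork, and I handed the job in at about 26 s of the 72 s allowed; no verdict is reported.

- **Move:** I gripped the wooden grip, lifted the caddy over the tips of stand_from's fork and carried it level to stand_to. I then lowered it in steps of 1 mm, finer near the end.
- **Finding the dips:** the bar touched at TCP z ≈ 200.7 mm, so the seat is about 190.4 mm up (fork ≈ 3.4 mm above its lowest setting). This agrees with the depth measurement.
- **Load:** the fork took the whole weight (about 5.5 N) before I let go. One step pressed too far, to about 11 N, under the 20 N limit; I eased off at once.
- **Last checks:**
  - The wrist force read near zero once the fingers opened.
  - The last picture shows the bar in both dips and the tray level. The green striker and two men are in full view and the other two only partly.
  - The top of the grip measured 236.8 mm, against 238.4 mm expected; the scene camera reads about 1–2 mm low.
  - That same last fit put the grip's direction about 5° off the tool's 84.5°. It came from a few pixels on a coarse patch, and the picture and the tool angle at release did not bear it out.
- **Not measured:** I took no final measurement of the plates, mug, jug or box, but I saw no contact with any of them.

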